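# Load a test panel and roll it down to the mark

### The job

On the roll-down bed, slide the flat test panel along its guides and over the raised lip, without picking it up, so that it drops flat into the pocket beyond. Then roll the steel roller along the lane, over the panel, to the scribed mark under the inspection head: it must roll without skidding and never be lifted, and must be left at rest with its axis right over the mark line. Leave the beaker, bottle and jar alone.

Things in the scene. Friction and masses are not known exactly. Their poses are not given: they have to be found in the camera images.
- bed: Fixed aluminium roll-down bed, 275 x 275 mm, on the table; yaw up to 0.22 rad. Origin: on the table under it; at yaw 0 x points away from the robot, y along the lane, z up. 'Bed' coordinates below are in this frame, mm. Deck top z=16, x -135 to 140, y -150 to 125. Loading ledge: deck x -135 to -24, with two guide strips 8 high, inner faces at y=-62 and 22, x -132 to -30.
- lip (a point): Middle of the lip's crest: bed (-8, -20, 19). The lip runs the bed's whole length in y: a ramp rising from the deck (z=16) at x=-24 to z=19 at x=-10, flat crest to x=-6, then a straight drop.
- pocket (a point): Centre of the pocket's floor: bed (33, -20, 8). The pocket lies right beyond the lip: x -6 to 72, y -62 to 22, 8 mm deep below the deck.
- mark (a point): Centre of the mark, a black line scribed across the bed at y=64: bed (32, 64, 16), on the roller lane; axes as the bed. The lane is the deck strip x -6 to 72 all along y, interrupted only by the pocket, with the lip on its near side and a rail (x 78 to 88, 8 high) on its far side.
- head (a point): Centre of the underside of the inspection head, a white box straight over the mark: bed (40, 64, 200); box x -15 to 95, y 36 to 92, z 200 to 275, lens down to 195. Column 22 mm thick at (121, 108), 346 high; clamp x 85 to 140, y 70 to 125, z 225 to 260. From the robot's side a tool tilted 35 to 45 degrees reaches the near end of the roller's top beneath it.
- panel: Flat aluminium test panel with grey coated top, 72 (x) x 80 (y) x 8 mm thick, about 0.13 kg. Starts on the ledge between the guides, its front (+x) edge 4 to 20 mm before the foot of the lip. Origin: centre of its underside; axes as the bed. Fits the pocket with 6 mm play in x, 4 mm in y, and then lies flush with the deck.
- roller: Steel cylinder, 60 mm diameter, 66 mm long, about 0.65 kg (varies), black ends. Origin: its centre, 30 mm above the lane; x: its axis, along the bed's x; y and z turn with it. Starts near bed (32, -106), 158 to 182 mm short of the mark; rolls towards the bed's +y. Little rolling resistance: let go at 50 mm/s it coasts some 6 mm.
- groove (a point): Point on the roller's surface, at mid-length, on the black lengthwise line; it lies uppermost at the start. A roller that rolls without skidding turns 1 rad for every 30 mm travelled.
- beaker: Glass beaker on the table, 74 mm diameter, 95 mm tall; a bystander. Origin: centre of its underside.
- reagent_bottle: White plastic bottle with a blue cap, 68 mm diameter, 150 mm tall; a bystander. Origin: centre of its underside.
- cream_jar: White plastic jar, 64 mm diameter, 60 mm tall; a bystander. Origin: centre of its underside.
Things that resemble listed ones, but are neither listed nor needed, are in the scene too. Leave any purple or yellow look-alike of the roller alone. There is more than one size of the panel; the job needs the smaller.

How it is judged (in metres and radians):
On the way, in this order (a step that is already met when the one before it is completed fails the run):
1. the panel lies flat in the pocket (z of panel in the frame of bed below 0.01 m and angle between panel's own z axis and vertical below 0.03 rad and horizontal distance between panel and pocket below 0.006 m), for 0.2 s.
2. the roller has rolled about half a turn, its groove now low, and is passing over the panel's pocket (z of groove in the frame of bed below 0.036 m and y of roller in the frame of bed between -0.062 and 0.034 m), for 0.05 s.
At the end, for the whole second after the job is handed in: Panel flat in the pocket (within 2 mm of its floor, 6 mm of its centre). Roller at rest on the lane, its centre within 6 mm of the mark line along the lane and 15 mm across, axis within 0.12 rad of the bed's x, groove in the upper half (rolled nearly one turn, not skidded) (all of step 1 and y of roller in the frame of mark between -0.006 and 0.006 m and x of roller in the frame of mark between -0.015 and 0.015 m and z of roller in the frame of mark below 0.033 m and angle between the x axis of roller and the x axis of bed, either way round below 0.12 rad and z of groove in the frame of bed above 0.046 m and linear speed of roller below 0.005 m/s); the robot touches nothing.
It fails at once if the panel is picked up (its centre more than 20 mm above the deck) (z of panel in the frame of bed above 0.036 m).
It fails at once if the roller is lifted more than 8 mm off the lane (z of roller in the frame of bed above 0.054 m).
It fails at once if a bystander is moved more than 20 mm (distance of any of beaker, reagent_bottle, cream_jar from where it was at the start of the episode above 0.02 m).
It also fails if it takes over 69 s, if anything falls off the work surface, if the arm or the gripper's body presses on something with over 40 N, if the wrist force passes 120 N, or if a joint passes its speed limit or range.

### The arm

A 6-joint arm with a two-finger parallel gripper is mounted at the origin on the work surface. World frame = base frame: x ahead of the robot, y to its left, z up, the work surface at z = 0. Lengths are in m, angles in degrees, forces in N, time in s.
With the tool pointing down it reaches from about 0.35 to 0.875 m from the base axis. Payload 4.2 kg.
Tool frame: the origin (TCP) lies at the very end of the fingers, on their centre line; the grasp point (between the pads) lies 19 mm behind it (r.grip_point_offset is the distance from the TCP to the grasp point, in m); z points along the fingers, y is the line along which they close (so a half turn about z gives the same grasp; the last joint's range is limited). The gripper opens to 87 mm and grips with 3 to 60 N. Pads are 19 mm wide; open, the fingers measure 117 mm over their backs; the gripper's body (75 mm by 190 mm) begins 51 mm behind the grasp point.
Start: joints at [-50.386, 22.042, 0.453, 0, -68.411, -14.817], TCP at [0.262, -0.567, 0.223] pointing down, gripper open.
Joint ranges: [-179.83, 179.83], [-69.29, 118.12], [-61.27, 80.66], [-181.25, 117.63], [-171.15, -9.14], [-177.46, 177.46]. Speed limits (degrees/s): [159.86, 159.86, 180, 180, 180, 180].

### API

Orientations are given as a 3x3 rotation matrix whose columns are the frame's x, y, z axes.
In Python, from station import r, cams gives the robot as it stands. The module is installed in compiled form; this text tells all that it offers.
- The arm moves only by the shell command python3 -m handwheel 'ROWS'. ROWS is JSON, a list that holds one entry, the list of rows, each a list of 7 numbers: the turn, a rotation vector about the tool's x, y, z in units of 6 degrees (1.0 is 6 degrees), then the shift along the tool's x, y, z in m, then the finger opening in m, from 0 to 0.087. In form: [[[ax, ay, az, x, y, z, jaw], ...]]. A call has 1 to 12 rows; each row shifts and turns the commanded pose from where the row before left it, along the tool's axes as they then stand; what a row does not reach is not made up. A row lasts 1/10 s, in which the tool goes at most 50 mm and 8.59 degrees, less where a joint would pass 70% of its speed; a pose out of reach is approached as far as the arm can. A call with a gripper value outside its range is refused whole. The fingers move at their own pace and stop on an object; the grip force is fixed at half the most. Time passes only in rows, so rows that do not move let the fingers close. It gives the time, the measured TCP pose, the force, the opening and the grip force at its end, in the units of the state.
- r.sense(): the state, without advancing time (a new reading comes with each control period).
- cams.capture(name): name is "scene" or "top"; returns the picture (384x512x3 uint8, red, green, blue); there is no depth.
- cams.get_calibration(name): a dict with "camera_matrix" (3x3 intrinsics, pixels), "rvec" (rotation vector, rad) and "tvec" (3), from world to camera coordinates, as OpenCV has them. Camera axes: x right, y down, z forward; pixel columns grow to the right and rows downward; lengths in m; the calibration is good to about 2 mm. A picture is of the moment at which its call begins. get_calibration takes no time and is no camera call.
- r.finish_job(): hands the job in; it is judged then, once.
The state is a dict: "time_s": time; "joints": joint angles; "joint_velocities": joint speeds; "effort": joint torques, N m; "tcp_pos": TCP position; "ee_rot": TCP orientation; "wrist_force": force on the tool from outside, world axes, zero at the start; "moment": the same for the moment, N m; "gripper_width": opening from 0.0 (shut) to 1.0 (fully open); "gripper_force": force on a finger pad.
Only numpy, scipy, OpenCV 4.12 (cv2) and the standard library are available. Lean on these libraries where they do the work, as an engineer would, in place of code of your own. Each camera call takes 0.05 s, during which the arm holds its last target. There are 200 camera calls.

## Working session

There is one attempt and no reset: what is moved stays moved. The work goes in short steps, Python scripts to look and compute and a shell command to move; the robot and the scene stay as the last step left them, time stands still between calls to the robot, and variables do not carry over. Pictures are saved under pics/ and viewed, at most 10 in all, crops included, and the job is handed in when it is done.

```bash
mkdir -p pics
python3 - <<'E'
from station import r,cams
import cv2,numpy as np
for n in("scene","top"):
    im=cams.capture(n);cv2.imwrite(f"pics/{n}0.png",im[:,:,::-1])
    c=cams.get_calibration(n);R=cv2.Rodrigues(np.array(c["rvec"]))[0];print(n,-R.T@np.array(c["tvec"]).ravel(),R[2],np.array(c["camera_matrix"])[0,0])
s=r.sense();print(s["tcp_pos"],s["ee_rot"],s["wrist_force"])
E
```

```text
scene [ 1.24249702 -0.16816987  0.79063405] [-0.72418105  0.18479032 -0.6643902 ] 361.53823741818564
top [ 0.45391178 -0.01064311  1.26304779] [ 0.05980531  0.02186076 -0.99797066] 405.22271819165434
[ 0.26192707 -0.56688451  0.22158833] [[-9.07862159e-01 -4.19267842e-01 -8.80864033e-04]
 [-4.19268759e-01  9.07860550e-01  1.71143002e-03]
 [ 8.21541353e-05  1.92306132e-03 -9.99998148e-01]] [ 0.52968019  0.38419487 -0.31938316]
```

View pics/scene0.png

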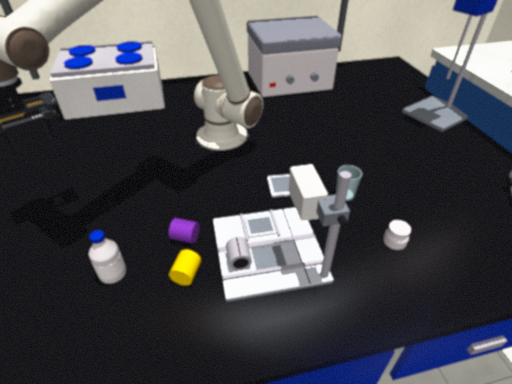

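View pics/top0.png

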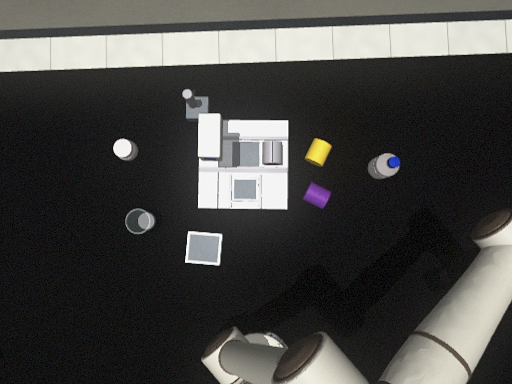

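Scene picture: the bed is around (270,250), with the roller at (238,253) and the panel at (260,225) on the ledge. Top picture: bed corners are about (198..289, 120..210).

Look-alikes in the top picture:
- **Roller:** steel at (272,153) on the lane, yellow at (318,152), purple at (317,195). I choose the steel one.
- **Panel:** the small one between the guides at (245,189), the larger one off the bed at (204,248). I choose the one at (245,189).

Next, a close crop and the bed corners.

```bash
cat > h.py <<'E'
from station import r,cams
import cv2,numpy as np
def cal(n):
    c=cams.get_calibration(n);K=np.array(c["camera_matrix"]);R=cv2.Rodrigues(np.array(c["rvec"]))[0];return K,R,np.array(c["tvec"]).ravel()
def ray(n,uv,z):
    K,R,t=cal(n);o=-R.T@t;d=R.T@np.linalg.inv(K)@np.array([uv[0],uv[1],1.]);return o+d*(z-o[2])/d[2]
def proj(n,P):
    K,R,t=cal(n);q=K@(R@np.array(P)+t);return q[:2]/q[2]
E
python3 - <<'E'
from h import *
im=cv2.imread("pics/top0.png")
cv2.imwrite("pics/crop.png",cv2.resize(im[85:220,170:300],None,fx=4.4,fy=4.4,interpolation=cv2.INTER_CUBIC))
m=(im.min(2)>95).astype(np.uint8)
m[:100]=0;m[:,:190]=0;m[:,300:]=0;m[220:]=0
# bed edges: near edge (row max per column), right edge (col max per row)
near=np.array([(u,np.nonzero(m[:,u])[0].max()+.5) for u in range(204,285)])
right=np.array([(np.nonzero(m[v])[0].max()+.5,v) for v in range(126,205)])
def fit(p):
    P=np.array([ray("top",q,.016)[:2] for q in p]);vx,vy,x,y=cv2.fitLine(P.astype(np.float32),cv2.DIST_HUBER,0,.001,.001).ravel();return np.array([x,y]),np.array([vx,vy])
a,da=fit(near);b,db=fit(right)
print(da,db,np.degrees(np.arctan2(-da[0],da[1])),np.degrees(np.arctan2(db[1],db[0])))
s=np.linalg.solve(np.c_[da,-db],b-a);print("corner(-135,-150)",a+da*s[0])
E
```

```text
[0.03737492 0.9993013 ] [ 0.9993638 -0.0356649] -2.1419241 -2.0438821
corner(-135,-150) [ 0.47269616 -0.10701726]
```

View pics/crop.png

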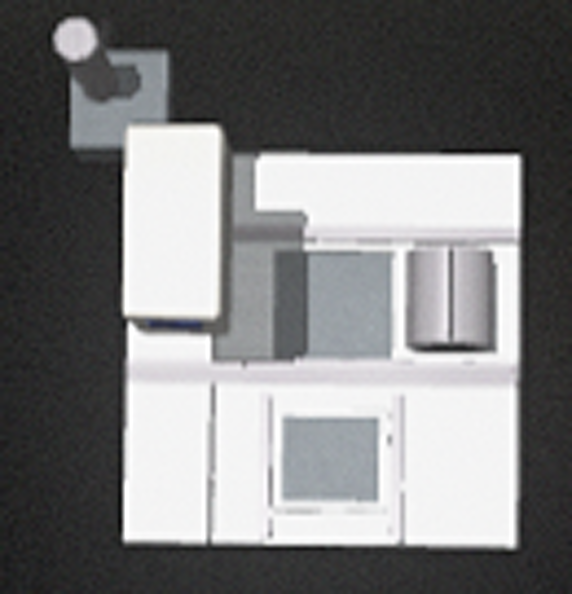

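The crop confirms the choice: the steel roller with its black line is at crop (450,300) on the lane, and the small panel is at (330,459) between the guides. The mark line is at crop u≈212. Bed yaw is about -2.1°.

```bash
cat >> h.py <<'E'
from scipy.spatial.transform import Rotation as Ro
yaw=np.radians(-2.1);Rb=Ro.from_euler('z',yaw).as_matrix();corner=np.array([.4727,-.1070,0]);ob=corner+Rb@[.135,.150,0]
b2w=lambda p:ob+Rb@(np.array(p)/1000.)
w2b=lambda P:Rb.T@(np.array(P)-ob)*1000
def plan(p,tilt,n=None):
    "target TCP in bed mm, tilt deg; rotate first, then shift"
    s=r.sense();Rc=np.array(s["ee_rot"]);t=np.radians(tilt);c,sn=np.cos(t),np.sin(t)
    Rt=Rb@np.array([[-c,0,sn],[0,1,0],[-sn,0,-c]])
    rv=Ro.from_matrix(Rc.T@Rt).as_rotvec(degrees=True)/6
    d=b2w(p)-np.array(s["tcp_pos"])
    print("tcp bed",w2b(s["tcp_pos"]).round(1),"F",np.round(s["wrist_force"],2),"t",round(s["time_s"],2))
    print("rot units",rv.round(3),"rows",np.linalg.norm(rv)*6/8.5)
    D=Rt.T@d;print("shift tool(after rot)",D.round(4),"rows@48mm",np.linalg.norm(d)/.048)
E
python3 - <<'E'
from h import *
im=cv2.imread("pics/top0.png").astype(int)
print("origin",ob)
g=((im.max(2)>110)&(im.max(2)<185)).astype(np.uint8)
def cc(box,z,msk):
    u0,u1,v0,v1=box;mm=np.zeros_like(msk);mm[v0:v1,u0:u1]=msk[v0:v1,u0:u1]
    n,l,st,ce=cv2.connectedComponentsWithStats(mm);i=1+st[1:,4].argmax();print(st[i],ce[i],w2b(ray("top",ce[i],z)).round(1))
cc((230,260,176,203),.024,g)
# roller: mean of grey/non-white blob 
cc((259,288,138,168),.056,(im.max(2)<215).astype(np.uint8))
for P in [(-135,64,16),(-6,64,16),(32,-106,76),(140,-150,16),(-100,-20,24),(-64,-20,24),(-6,-62,16),(72,-62,16)]:print(P,proj("top",b2w(P)).round(1))
print("groove row/col",[ (v,235+im[v,262:285].max(1).argmin()+27) for v in (145,150,155,160)])
print("rear profile col245",[(v,im[v,245].tolist()) for v in range(196,206)])
plan((-135,-20,80),15)
E
```

```text
origin [0.61310589 0.03795236 0.        ]
[234 180  22  19 391] [244.87723785 188.69309463] [-73.8 -18.9  24. ]
[259 139  29  27 525] [272.35047619 151.81142857] [  35.3 -101.5   56. ]
(-135, 64, 16) [217.9 208.5]
(-6, 64, 16) [218.4 166.9]
(32, -106, 76) [274.2 151.8]
(140, -150, 16) [287.6 120.5]
(-100, -20, 24) [245.2 197.2]
(-64, -20, 24) [245.2 185.5]
(-6, -62, 16) [259.  167.1]
(72, -62, 16) [259.2 142.1]
groove row/col [(145, np.int64(272)), (150, np.int64(272)), (155, np.int64(281)), (160, np.int64(272))]
rear profile col245 [(196, [168, 163, 157]), (197, [166, 158, 152]), (198, [190, 186, 181]), (199, [235, 234, 233]), (200, [240, 241, 240]), (201, [236, 237, 237]), (202, [244, 245, 244]), (203, [244, 244, 244]), (204, [244, 243, 244]), (205, [245, 245, 245])]
tcp bed [-328.8 -617.3  221.6] F [ 0.53  0.38 -0.32] t 0.1
rot units [ 0.604 -2.459  4.453] rows 3.6161195814405356
shift tool(after rot) [-0.1505  0.5973  0.1869] rows@48mm 13.410648595360742
```

```bash
python3 -m handwheel '[[[0.151,-0.615,1.113,0,0,0,0.03],[0.151,-0.615,1.113,0,0,0,0.03],[0.151,-0.615,1.113,0,0,0,0.03],[0.151,-0.615,1.113,0,0,0,0.03],[0,0,0,-0.0107,0.0427,0.0133,0.03],[0,0,0,-0.0107,0.0427,0.0133,0.03],[0,0,0,-0.0107,0.0427,0.0133,0.03],[0,0,0,-0.0107,0.0427,0.0133,0.03],[0,0,0,-0.0107,0.0427,0.0133,0.03],[0,0,0,-0.0107,0.0427,0.0133,0.03],[0,0,0,-0.0107,0.0427,0.0133,0.03],[0,0,0,-0.0107,0.0427,0.0133,0.03]]]'
python3 -c "
from h import *
plan((-135,-20,60),15)"
```

```text
time_s: 1.3
tcp_pos: [0.385, -0.2284, 0.1412]
ee_rot: [[-0.965, 0.037, 0.26], [0.035, 0.999, -0.011], [-0.26, -0.001, -0.965]]
wrist_force: [1.0, 0.2, -0.5]
gripper_width: 0.347
gripper_force: 0.0
tcp bed [-218.2 -274.6  141.2] F [ 1.02  0.25 -0.51] t 1.3
rot units [-0.014  0.016  0.002] rows 0.015141345271140763
shift tool(after rot) [-0.0593  0.2546  0.1   ] rows@48mm 5.830750140354096
```

```bash
python3 -m handwheel '[[[0,0,0,-0.01,0.0425,0.0167,0.03],[0,0,0,-0.01,0.0425,0.0167,0.03],[0,0,0,-0.01,0.0425,0.0167,0.03],[0,0,0,-0.01,0.0425,0.0167,0.03],[0,0,0,-0.01,0.0425,0.0167,0.03],[0,0,0,0,0,0,0.03],[0,0,0,0,0,0,0.03],[0,0,0,0,0,0,0.03]]]' >/dev/null
python3 -c "
from h import *
plan((-132,-20,20.5),15)"
```

```text
tcp bed [-149.1  -66.3   74.1] F [0.63 0.37 0.27] t 2.1
rot units [-0.02   0.008 -0.005] rows 0.015894843101164617
shift tool(after rot) [-0.0027  0.0463  0.0562] rows@48mm 1.5190480119821623
```

```bash
python3 -m handwheel '[[[0,0,0,0,0.0463,0,0.03],[0,0,0,-0.001,0,0.02,0.03],[0,0,0,-0.001,0,0.02,0.03],[0,0,0,-0.0007,0,0.012,0.03],[0,0,0,0,0,0.004,0.03],[0,0,0,0,0,0,0.03],[0,0,0,0,0,0,0.03]]]' >/dev/null
python3 - <<'E'
from h import *
plan((-126,-20,19.8),15)
plan((-12.5,-20,21),15)
for n,b in(("scene",(195,330,190,310)),("top",(180,300,90,230))):
    im=cams.capture(n)[:,:,::-1];u0,u1,v0,v1=b
    cv2.imwrite(f"pics/a_{n}.png",cv2.resize(im[v0:v1,u0:u1],None,fx=4,fy=4,interpolation=cv2.INTER_CUBIC))
E
```

```text
tcp bed [-127.1  -20.4   38.7] F [-0.21 -0.64  0.  ] t 2.8
rot units [ 0.023 -0.248 -0.006] rows 0.1757313591998988
shift tool(after rot) [0.0039 0.0004 0.0186] rows@48mm 0.39504872838587096
tcp bed [-127.1  -20.4   38.7] F [-0.21 -0.64  0.  ] t 2.8
rot units [ 0.023 -0.248 -0.006] rows 0.1757313591998988
shift tool(after rot) [-0.1061  0.0004  0.0468] rows@48mm 2.4151241427462296
```

View pics/a_scene.png

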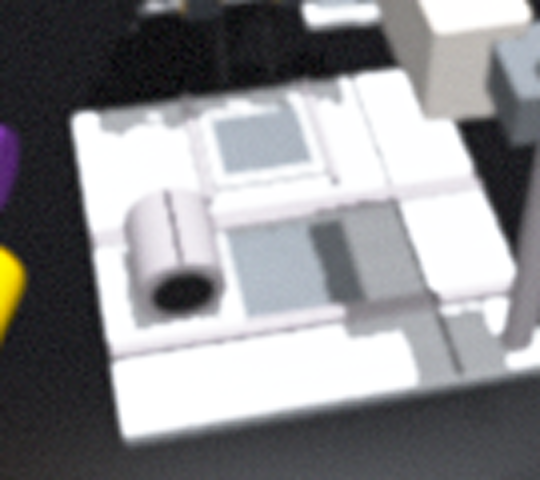

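The roller, panel and mark are all clear in the crop, with the fingers at the top edge near (220,60). The arm stopped short at z=38.7, so I check the joints.

Run:
```python
from h import *
s=r.sense();print(np.round(s["joints"],2),s["joint_velocities"],s["effort"],np.linalg.norm(s["tcp_pos"][:2]))
```

```text
[  21.74   16.72  -53.27   35.15   -9.2  -148.04] [ 0.21818102  0.028889    0.03876756  0.05053168  0.01966643 -0.03142759] [-4.13475931e-02 -2.50870836e+01  9.70966011e+00  1.31654318e+00
  1.94124626e-01  7.38645613e-03] 0.485832608900076
```

```bash
python3 -c "
from h import *
plan((-128,-20,40),0)"
```

```text
tcp bed [-127.1  -20.2   38.8] F [-0.46  0.37 -0.36] t 2.9
rot units [0.025 2.253 0.003] rows 1.590373143054244
shift tool(after rot) [ 0.0009  0.0002 -0.0012] rows@48mm 0.031431297788319774
```

```bash
python3 -m handwheel '[[[0,0.75,0,0,0,0,0.03],[0,0.75,0,0,0,0,0.03],[0,0.75,0,0,0,0,0.03],[0,0,0,0,0,0,0.03]]]' >/dev/null
python3 -c "
from h import *
plan((-128,-20,20),0);print(np.round(r.sense()['joints'],1))"
```

```text
tcp bed [-117.1  -27.4   41.9] F [ 0.68 -0.22  0.29] t 3.3
rot units [-0.135  0.56  -0.066] rows 0.4092422255496472
shift tool(after rot) [0.0109 0.0074 0.0219] rows@48mm 0.5323092019616922
[  21.9   20.9  -34.5    4.   -32.  -117.7]
```

```bash
python3 -m handwheel '[[[-0.135,0.56,-0.066,0.0109,0.0074,0,0.03],[0,0,0,0,0,0.006,0.03],[0,0,0,0,0,0,0.03],[0,0,0,0,0,0,0.03]]]' >/dev/null
python3 -c "
from h import *
plan((-126,-20,19.5),0);print(np.round(r.sense()['joints'],1))"
```

```text
tcp bed [-132.9  -22.2   33.5] F [-1.63 -0.01  0.68] t 3.7
rot units [-0.036 -0.056  0.007] rows 0.04739298519614622
shift tool(after rot) [-0.0069  0.0022  0.014 ] rows@48mm 0.3282096527641141
[ 2.200e+01  2.200e+01 -3.290e+01  1.000e-01 -3.560e+01 -1.141e+02]
```

```bash
python3 -m handwheel '[[[0,-0.05,0,-0.0069,0.002,0.007,0.03],[0,0,0,0,0,0.007,0.03],[0,0,0,0,0,0,0.03],[0,0,0,0,0,0,0.03]]]' >/dev/null
python3 -c "
from h import *
plan((-126,-20,19.5),0);plan((-60,-20,19.5),0)"
```

```text
tcp bed [-125.3  -19.6   19.4] F [-0.1  -0.36  0.66] t 4.1
rot units [-0.028 -0.011  0.007] rows 0.021953032851395708
shift tool(after rot) [ 0.0007 -0.0004 -0.0001] rows@48mm 0.017579856464710622
tcp bed [-125.3  -19.6   19.4] F [-0.1  -0.36  0.66] t 4.1
rot units [-0.028 -0.011  0.007] rows 0.021953032851395708
shift tool(after rot) [-0.0653 -0.0004 -0.0001] rows@48mm 1.3597425358366584
```

```bash
python3 -m handwheel '[[[0,0,0,-0.003,0,0,0.03],[0,0,0,-0.005,0,0,0.03],[0,0,0,-0.005,0,0,0.03],[0,0,0,-0.005,0,0,0.03],[0,0,0,-0.006,0,0,0.03],[0,0,0,-0.006,0,0,0.03],[0,0,0,-0.006,0,0,0.03],[0,0,0,-0.006,0,0,0.03],[0,0,0,-0.006,0,0,0.03],[0,0,0,-0.006,0,0,0.03],[0,0,0,-0.006,0,0,0.03]]]' >/dev/null
python3 - <<'E'
from h import *
plan((-12.5,-20,21.5),0);print(np.round(r.sense()['joints'],1))
for n,b in(("scene",(195,330,190,310)),):
    im=cams.capture(n)[:,:,::-1];u0,u1,v0,v1=b
    cv2.imwrite(f"pics/b_{n}.png",cv2.resize(im[v0:v1,u0:u1],None,fx=4,fy=4,interpolation=cv2.INTER_CUBIC))
E
```

```text
tcp bed [-64.5 -19.4  19.9] F [-1.7  -0.25  0.6 ] t 5.2
rot units [-0.023 -0.002  0.008] rows 0.017121256288948554
shift tool(after rot) [-0.052  -0.0006 -0.0016] rows@48mm 1.0829719753917253
[  19.2   28.   -24.1    0.2  -37.9 -111.4]
```

View pics/b_scene.png

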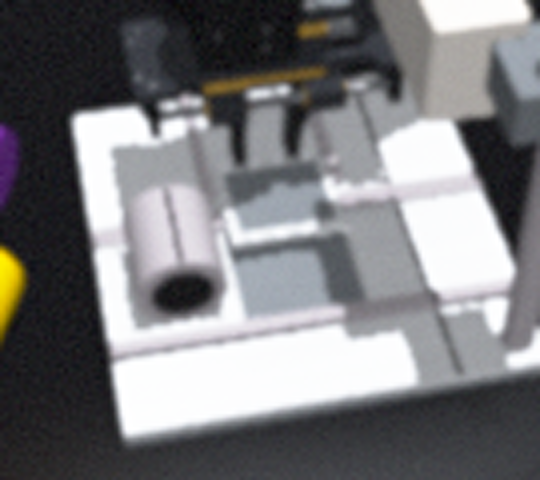

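The picture shows the panel crossing the lip (front edge at about (285,237)), square to it, with both fingers behind. I carry on, tilting away from the head as I go.

```bash
python3 -m handwheel '[[[0,-0.25,0,-0.005,0,0,0.03],[0,-0.25,0,-0.005,0,0.0001,0.03],[0,-0.25,0,-0.005,0,0.0003,0.03],[0,-0.25,0,-0.005,0,0.0004,0.03],[0,-0.25,0,-0.005,0,0.0005,0.03],[0,-0.25,0,-0.005,0,0.0007,0.03],[0,-0.25,0,-0.005,0,0.0008,0.03],[0,-0.25,0,-0.005,0,0.001,0.03],[0,-0.25,0,-0.005,0,0.0011,0.03]]]' >/dev/null
python3 - <<'E'
from h import *
plan((-12.5,-20,20.5),15);print(np.round(r.sense()['joints'],1))
E
```

```text
tcp bed [-18.9 -18.9  19.9] F [-0.17  0.35  0.25] t 6.15
rot units [-0.014 -0.234  0.014] rows 0.1656714028024528
shift tool(after rot) [-0.0063 -0.0011  0.0011] rows@48mm 0.13531959469496688
[  19.5   26.8  -34.6   17.8  -16.7 -128. ]
```

```bash
python3 -m handwheel '[[[0,0,0,-0.003,-0.0005,0.0002,0.03],[0,0,0,-0.003,-0.0005,0.0004,0.03],[0,0,0,-0.0015,0,0.0004,0.03],[0,0,0,0,0,0,0.03],[0,0,0,0,0,0,0.03]]]' >/dev/null
python3 - <<'E'
from h import *
plan((-12.5,-20,20.5),15)
for n,b in(("scene",(195,330,190,310)),):
    im=cams.capture(n)[:,:,::-1];u0,u1,v0,v1=b
    cv2.imwrite(f"pics/c_{n}.png",cv2.resize(im[v0:v1,u0:u1],None,fx=4,fy=4,interpolation=cv2.INTER_CUBIC))
E
```

```text
tcp bed [-11.6 -20.1  20.7] F [-0.46 -0.1   0.25] t 6.65
rot units [-0.017 -0.246  0.012] rows 0.17439004009427492
shift tool(after rot) [ 0.0009  0.0001 -0.0001] rows@48mm 0.019468020960340088
```

View pics/c_scene.png

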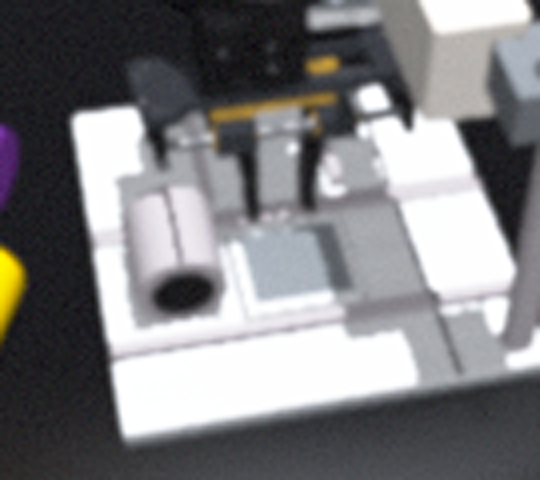

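The picture shows the panel sitting in the pocket: no raised edge, and its front border runs along (310,297). I back off and set up a plan for a tool leaning back towards -y, with jaws along bed x and two fingers, to push the roller from behind at axis height.

```bash
python3 -m handwheel '[[[0,0,0,0.003,0,-0.01,0.03],[0,0,0,0.01,0,-0.03,0.03],[0,0,0,0.01,0,-0.04,0.03],[0,0.8,0,0,-0.03,-0.03,0.03],[0,0.8,0,0,-0.04,-0.01,0.03],[0,0.6,0,0,-0.045,0,0.03],[0,0,0,0,-0.045,0,0.03]]]' >/dev/null
cat >> h.py <<'E'
def planB(p,tilt):
    s=r.sense();Rc=np.array(s["ee_rot"]);t=np.radians(tilt);c,sn=np.cos(t),np.sin(t)
    Rt=Rb@np.array([[0,-1,0],[-c,0,sn],[-sn,0,-c]])
    rv=Ro.from_matrix(Rc.T@Rt).as_rotvec(degrees=True)/6
    d=b2w(p)-np.array(s["tcp_pos"])
    print("tcp bed",w2b(s["tcp_pos"]).round(1),"F",np.round(s["wrist_force"],2),"t",round(s["time_s"],2),"j",np.round(s["joints"],1))
    print("rot",rv.round(3),"rows",(np.linalg.norm(rv)*6/8.5).round(1),"shift after rot",(Rt.T@d).round(4),"before",(Rc.T@d).round(4))
E
python3 - <<'E'
from h import *
planB((10,-175,130),0)
im=cams.capture("top").astype(int)[:,:,::-1]
g=((im.max(2)>110)&(im.max(2)<200)).astype(np.uint8)
K=np.zeros_like(g);K[140:170,222:262]=g[140:170,222:262]
n,l,st,ce=cv2.connectedComponentsWithStats(K)
print(st[1:],ce[1:].round(1));print("pocket centre px",proj("top",b2w((33,-20,16))))
E
```

```text
tcp bed [ -59.5 -181.   134.2] F [0.51 0.59 0.06] t 7.4 j [  2.1  20.6 -15.6   0.1 -53.3 -94.1]
rot [ -0.073   0.052 -14.979] rows 10.6 shift after rot [-0.006  -0.0695  0.0042] before [-0.0695  0.0058  0.0048]
[[222 140  40  30 579]] [[239.1 150.5]]
pocket centre px [245.53582462 154.49302017]
```

```bash
python3 -m handwheel '[[[0,0,-1.36,0,0,0,0.03],[0,0,-1.36,0,0,0,0.03],[0,0,-1.36,0,0,0,0.03],[0,0,-1.36,0,0,0,0.03],[0,0,-1.36,0,0,0,0.03],[0,0,-1.36,0,0,0,0.03],[0,0,-1.36,0,0,0,0.03],[0,0,-1.36,0,0,0,0.03],[0,0,-1.36,0,0,0,0.03],[0,0,-1.36,0,0,0,0.03],[0,0,-1.36,0,0,0,0.03],[0,0,0,0,0,0,0.03]]]' >/dev/null
python3 - <<'E'
from h import *
planB((32,-185,110),40)
im=cams.capture("scene")[:,:,::-1]
cv2.imwrite("pics/d.png",cv2.resize(im[190:310,150:330],None,fx=4,fy=4,interpolation=cv2.INTER_CUBIC))
E
```

```text
tcp bed [ -61.9 -179.8  132.9] F [-0.18  0.02  0.54] t 8.65 j [  2.2  20.5 -16.    0.2 -53.2  -4.6]
rot [-0.061 -6.685 -0.013] rows 4.7 shift after rot [ 0.0187 -0.0939  0.0142] before [ 0.0049 -0.0938  0.0234]
```

View pics/d.png

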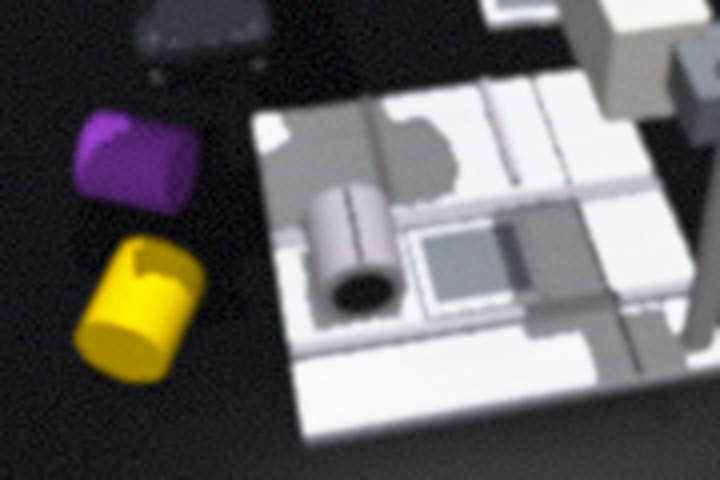

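The picture shows the panel flat in the pocket (border at (410..515, 225..315)) and the roller untouched at (355,250). The yellow cylinder is at (140,310) and the purple at (137,160), both lying to the left of the bed.

```bash
python3 -m handwheel '[[[-0.01,-1.34,0,0,-0.01,0,0.03],[-0.01,-1.34,0,0,-0.01,0,0.03],[-0.01,-1.34,0,0,-0.01,0,0.03],[-0.01,-1.34,0,0,-0.01,0,0.03],[-0.01,-1.34,0,0,-0.01,0,0.03],[0,0,0,0.005,-0.022,0.004,0.03],[0,0,0,0.005,-0.022,0.005,0.03],[0,0,0,0,0,0,0.03],[0,0,0,0,0,0,0.03]]]' >/dev/null
python3 - <<'E'
from h import *
planB((32,-152,42),40)
im=cams.capture("top")[:,:,::-1].astype(int)
rows=[(v,im[v,255:300].max(1).tolist()) for v in (148,156)]
for q in rows:print(q)
print([proj("top",b2w((x,-100,76))).round(1).tolist() for x in(0,65)], proj("top",b2w((32,-95,76))))
E
```

```text
tcp bed [  32.1 -181.9  118.8] F [-0.35 -0.19  0.99] t 9.6 j [-18.4  38.6  16.8 -38.5 -83.4  26. ]
rot [ 0.001  0.015 -0.03 ] rows 0.0 shift after rot [0.0265 0.0001 0.078 ] before [0.0266 0.     0.078 ]
(148, [159, 231, 251, 153, 223, 246, 251, 174, 133, 148, 169, 178, 185, 192, 201, 221, 227, 111, 200, 198, 188, 187, 171, 164, 156, 140, 106, 142, 243, 245, 244, 247, 223, 93, 41, 45, 49, 49, 46, 45, 44, 44, 47, 46, 45])
(156, [160, 229, 249, 156, 207, 245, 252, 158, 132, 156, 171, 176, 188, 194, 207, 222, 229, 110, 201, 197, 186, 182, 174, 168, 154, 137, 102, 140, 245, 246, 243, 249, 226, 94, 40, 48, 51, 53, 48, 48, 50, 43, 49, 47, 50])
[[272.1, 162.6], [272.2, 140.7]] [270.42101971 151.82849541]
```

```bash
python3 -m handwheel '[[[0,0,0,0.013,0,0.035,0.03],[0,0,0,0.0115,0,0.033,0.03],[0,0,0,0.002,0,0.01,0.03],[0,0,0,0,0,0,0.03],[0,0,0,0,0,0,0.03]]]' >/dev/null
python3 - <<'E'
from h import *
planB((32,-138,42),40)
E
```

```text
tcp bed [  33.3 -152.9   44.3] F [0.24 0.24 0.99] t 10.15 j [-16.3  42.3  12.5 -40.  -75.7  29.9]
rot [-0.027 -0.004  0.007] rows 0.0 shift after rot [-0.01    0.0013  0.0113] before [-0.01    0.0014  0.0113]
```

```bash
python3 -m handwheel '[[[0,0,0,-0.0025,0.0013,0.0047,0.03],[0,0,0,-0.0031,0,0.0026,0.03],[0,0,0,-0.0015,0,0.0013,0.03],[0,0,0,-0.0015,0,0.0013,0.03],[0,0,0,-0.0015,0,0.0013,0.03],[0,0,0,-0.0019,0,0.0016,0.03],[0,0,0,-0.0023,0,0.0019,0.03],[0,0,0,-0.0027,0,0.0023,0.03],[0,0,0,-0.0031,0,0.0026,0.03],[0,0,0,-0.0031,0,0.0026,0.03],[0,0,0,-0.0031,0,0.0026,0.03],[0,0,0,-0.0031,0,0.0026,0.03]]]' >/dev/null
python3 - <<'E'
from h import *
planB((32,27,42),42)
im=cams.capture("scene")[:,:,::-1]
cv2.imwrite("pics/e.png",cv2.resize(im[170:310,150:340],None,fx=4,fy=4,interpolation=cv2.INTER_CUBIC))
E
```

```text
tcp bed [  31.3 -111.6   40.3] F [0.83 0.32 0.37] t 11.35 j [-13.2  41.3   9.9 -41.4 -72.9  28.8]
rot [-0.01  -0.322 -0.01 ] rows 0.2 shift after rot [-0.1041 -0.0007  0.0915] before [-0.1072 -0.0005  0.088 ]
```

View pics/e.png

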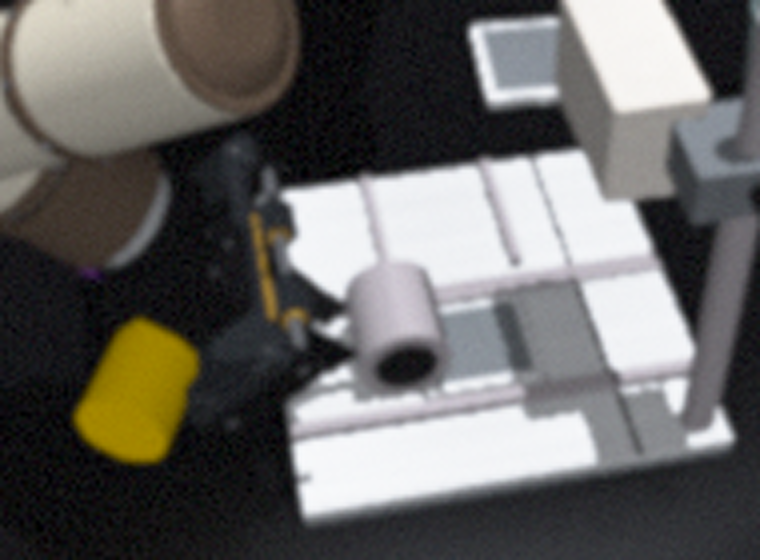

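The picture shows the fingers behind the roller at (345,325), the roller rolling square, the yellow cylinder untouched, and the wrist well clear of the head.

```bash
python3 -m handwheel '[[[0,-0.1,0,-0.0038,0,0.0031,0.03],[0,-0.1,0,-0.0038,0,0.0031,0.03],[0,-0.1,0,-0.0038,0,0.0031,0.03],[0,-0.1,0,-0.0038,0,0.0032,0.03],[0,-0.1,0,-0.0038,0,0.0032,0.03],[0,-0.1,0,-0.0038,0,0.0033,0.03],[0,-0.1,0,-0.0037,0,0.0033,0.03],[0,-0.1,0,-0.0037,0,0.0033,0.03],[0,-0.1,0,-0.0037,0,0.0034,0.03],[0,-0.1,0,-0.0037,0,0.0034,0.03],[0,-0.1,0,-0.0036,0,0.0034,0.03],[0,-0.1,0,-0.0036,0,0.0034,0.03]]]' >/dev/null
python3 - <<'E'
from h import *
planB((32,27,42),48)
im=cams.capture("scene")[:,:,::-1]
cv2.imwrite("pics/f.png",cv2.resize(im[170:310,150:340],None,fx=4,fy=4,interpolation=cv2.INTER_CUBIC))
E
```

```text
tcp bed [ 31.5 -52.2  42.7] F [-0.44 -0.64  0.09] t 12.6 j [-11.8  42.2   9.5 -48.7 -74.8  30.7]
rot [-0.013 -0.114 -0.009] rows 0.1 shift after rot [-0.0524 -0.0005  0.0594] before [-0.0531 -0.0004  0.0587]
```

View pics/f.png

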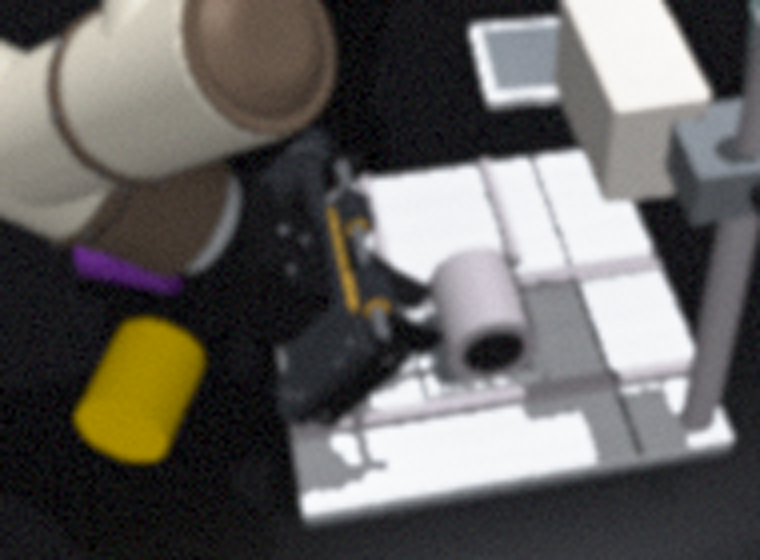

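The picture shows the roller at about (480,315), halfway over the panel and square, with the arm still clear of the head.

```bash
python3 -m handwheel '[[[0,0,0,-0.0034,0,0.0037,0.03],[0,0,0,-0.0034,0,0.0037,0.03],[0,0,0,-0.0034,0,0.0037,0.03],[0,0,0,-0.0034,0,0.0037,0.03],[0,0,0,-0.0034,0,0.0037,0.03],[0,0,0,-0.0034,0,0.0037,0.03],[0,0,0,-0.0034,0,0.0037,0.03],[0,0,0,-0.0034,0,0.0037,0.03],[0,0,0,-0.0034,0,0.0037,0.03],[0,0,0,-0.0034,0,0.0037,0.03],[0,0,0,-0.0027,0,0.003,0.03],[0,0,0,-0.0027,0,0.003,0.03]]]' >/dev/null
python3 - <<'E'
from h import *
planB((32,25.5,42.5),48)
E
```

```text
tcp bed [31.4  6.2 42.3] F [-0.46 -0.27  0.06] t 13.85 j [ -7.2  41.    7.4 -50.6 -71.2  28.8]
rot [-0.01  -0.121 -0.011] rows 0.1 shift after rot [-0.013  -0.0006  0.0142] before [-0.0132 -0.0005  0.014 ]
```

```bash
python3 -m handwheel '[[[0,0,0,-0.0027,0,0.0029,0.03],[0,0,0,-0.0024,0,0.0026,0.03],[0,0,0,-0.002,0,0.0022,0.03],[0,0,0,-0.0017,0,0.0018,0.03],[0,0,0,-0.0014,0,0.0015,0.03],[0,0,0,-0.001,0,0.0011,0.03],[0,0,0,-0.0007,0,0.0007,0.03],[0,0,0,0,0,0,0.03],[0,0,0,0,0,0,0.03],[0,0,0,0,0,0,0.03]]]' >/dev/null
python3 - <<'E'
from h import *
planB((32,25.5,42.5),48)
im=cams.capture("scene")[:,:,::-1]
cv2.imwrite("pics/g.png",cv2.resize(im[200:300,260:350],None,fx=6,fy=6,interpolation=cv2.INTER_CUBIC))
for y in(58,64,70):print(y,[((proj("scene",b2w((x,y,46)))-[260,200])*6).round(1).tolist() for x in(-1,65)],[((proj("scene",b2w((65,y+dy,46+dz)))-[260,200])*6).round(1).tolist() for dy,dz in((-30,0),(30,0),(0,30),(0,-30))])
E
```

```text
tcp bed [31.6 23.1 42.4] F [ 0.76 -0.03  0.26] t 14.85 j [ -5.8  40.8   7.  -51.2 -70.2  28.1]
rot [-0.013 -0.122 -0.01 ] rows 0.1 shift after rot [-0.0016 -0.0004  0.0017] before [-0.0016 -0.0004  0.0017]
58 [[196.6, 203.8], [238.8, 313.9]] [[172.8, 324.8], [304.2, 303.0], [244.7, 269.0], [233.1, 356.9]]
64 [[209.1, 201.8], [251.9, 311.7]] [[186.0, 322.6], [317.2, 300.9], [258.1, 266.9], [246.0, 354.7]]
70 [[221.6, 199.8], [265.0, 309.5]] [[199.2, 320.4], [330.1, 298.7], [271.5, 264.7], [258.8, 352.5]]
```

View pics/g.png

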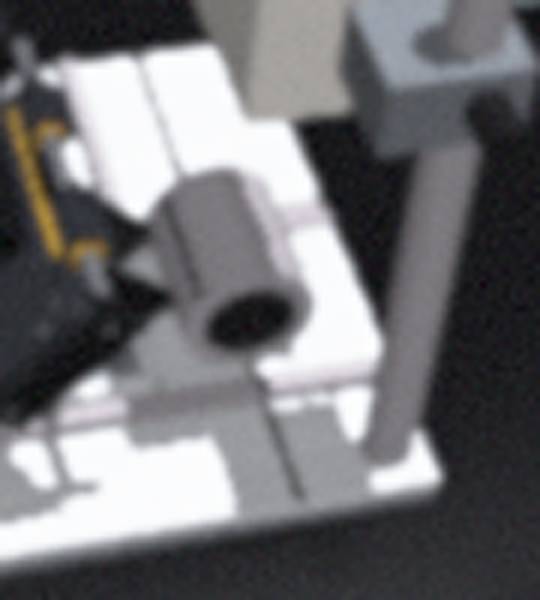

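The picture shows the roller under the head, near end at (250,319), its groove high on the left at (185,245) and the mark line leaving its foot at (252,372). It looks almost on the mark, so I measure the end disc.

Run:
```python
from h import *
def disc(im,box):
    u0,u1,v0,v1=box;g=im[v0:v1,u0:u1].max(2);m=(g<60).astype(np.uint8)
    n,l,st,ce=cv2.connectedComponentsWithStats(m)
    for i in range(1,n):
        if 15<st[i,4]<250:
            c=ce[i]+[u0,v0];print(st[i],c.round(2),w2b(ray("scene",c,.046)).round(1))
disc(cv2.imread("pics/scene0.png"),(230,250,255,272))
im=cams.capture("scene")[:,:,::-1]
disc(im,(292,312,245,262))
# mark line on far deck
for v in(268,274,280):
    row=im[v,296:316].max(1);print(v,row.tolist())
    print([proj("scene",b2w((x,64,16))).round(1).tolist() for x in(100,130)])
```

```text
[ 4  4 14  9 98] [240.32 262.97] [  67.4 -101.1   46. ]
[ 3  4 13  9 89] [301.09 252.99] [67.9 60.7 46. ]
268 [145, 142, 148, 148, 149, 154, 151, 139, 126, 164, 191, 202, 203, 197, 177, 163, 161, 163, 160, 179]
[[305.0, 269.6], [308.6, 279.0]]
274 [187, 160, 157, 156, 159, 158, 157, 162, 162, 140, 113, 121, 144, 158, 157, 159, 159, 157, 158, 159]
[[305.0, 269.6], [308.6, 279.0]]
280 [253, 247, 212, 164, 158, 157, 154, 156, 157, 158, 158, 144, 116, 117, 139, 155, 156, 161, 159, 157]
[[305.0, 269.6], [308.6, 279.0]]
```

```bash
python3 -m handwheel '[[[0,0,0,-0.0007,0,0.0007,0.03],[0,0,0,-0.0007,0,0.0007,0.03],[0,0,0,-0.0007,0,0.0007,0.03],[0,0,0,-0.0004,0,0.0004,0.03],[0,0,0,0,0,0,0.03],[0,0,0,0,0,0,0.03],[0,0,0,0,0,0,0.03]]]' >/dev/null
cat > m.py <<'E'
from h import *
im=cams.capture("scene")[:,:,::-1];m=(im[245:262,292:312].max(2)<60).astype(np.uint8)
n,l,st,ce=cv2.connectedComponentsWithStats(m)
for i in range(1,n):
    if st[i,4]>15:c=ce[i]+[292,245];print(st[i],c.round(2),w2b(ray("scene",c,.046)).round(1))
planB((32,-20,80),48)
E
python3 m.py
```

```text
[ 4  4 14  9 89] [302.51 252.84] [68.1 64.4 46. ]
tcp bed [31.5 26.8 42.6] F [ 1.06  0.37 -0.41] t 15.7 j [ -5.5  40.7   6.9 -51.3 -70.   28. ]
rot [-0.012 -0.122 -0.009] rows 0.1 shift after rot [ 0.0035 -0.0005 -0.0598] before [ 0.0043 -0.0005 -0.0597]
```

```bash
python3 -m handwheel '[[[0,0,0,0.0014,0,-0.0015,0.03],[0,0,0,0.003,0,-0.003,0.03],[0,0,0,0.003,0,-0.01,0.03],[0,0,0,0,0,-0.03,0.03],[0,0,0,0,0,-0.04,0.03],[0,0,0,0,0,0,0.03],[0,0,0,0,0,0,0.03],[0,0,0,0,0,0,0.03]]]' >/dev/null
python3 m.py
```

```text
[ 4  4 14  9 93] [302.62 252.88] [68.3 64.7 46. ]
tcp bed [ 30.8 -39.8  93.7] F [-0.45 -0.84 -0.06] t 16.55 j [-10.7  38.2  10.1 -48.2 -77.2  26.3]
rot [ 0.001 -0.116 -0.021] rows 0.1 shift after rot [-0.0031 -0.0012  0.0239] before [-0.0034 -0.0012  0.0239]
```

```bash
python3 -c "
from station import r
print(r.finish_job())"
```

```text
the job is handed in; nothing more can be done
None
```

I've handed the job in: the panel dropped flat into the pocket, and the roller was rolled over it and left at rest about 1 mm from the mark line by my last measurement, with the arm withdrawn (about 17 s of the 69 s used; no verdict was reported back).

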